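# Load the last lens cells and hold the case lid at its balance point

## Robot

A 7-joint arm with a two-finger parallel gripper is mounted at the origin on the work surface. World frame = base frame: x ahead of the robot, y to its left, z up, the work surface at z = 0. Lengths are in m, angles in rad, forces in N, time in s.
With the tool pointing down it reaches from about 0.375 to 0.925 m from the base axis. Payload 3.1 kg.
Tool frame: the origin (TCP) lies on the centre line of the jaws, within the pads' length; the fingertips stand 22 mm ahead of it and the grasp point (between the pads) lies 3 mm ahead of it (finger_overhang is the z of the fingertips in the tool frame, in m); z points along the fingers, y is the direction in which the jaws open and shut (so a half turn about z gives the same grasp; the last joint's range is limited). The gripper opens to 85 mm and grips with 20 to 120 N. Pads are 22 mm wide; open, the fingers measure 114 mm over their backs; the gripper's body (76 mm by 85 mm) begins 54 mm behind the grasp point. The pads swing forward as they close: fully open they stand 13 mm farther back than shut.
Start: joints at [-1.319, 0.383, 0.044, 1.598, -0.018, 1.161, -0.05], TCP at [0.223, 0.611, 0.229] pointing down, gripper open.
Joint ranges: [-2.61, 2.61], [-0.41, 2.15], [-1.48, 1.57], [0, 2.5], [-1.57, 4.71], [0.05, 1.97], [-2.85, 2.85]. Speed limits (rad/s): [2.79, 2.79, 3.14, 3.14, 3.14, 3.14, 3.14].

## Interface

Orientations are given as a rotation vector (axis times angle).
In Python, from workcell import read_state, capture, finish_job, finger_overhang gives the robot as it stands.
- The arm moves only by the shell command python3 -m jog 'ROWS' [FORCE]. ROWS is JSON, a list of rows, each a list of 3 entries, a list of its own where there are three numbers: the turn, a rotation vector about the world's x, y, z in degrees, then the shift along the world's x, y, z in m, then the opening, from 0 (shut) to 1 (fully open). In form: [[[rx, ry, rz], [tx, ty, tz], fingers], ...]. A call has 1 to 10 rows; each row is the pose to reach, as a shift and turn from the pose commanded when the call began; what a row does not reach only later rows make up. A row lasts 1/10 s, in which the tool goes at most 50 mm and 8.59 degrees, less where a joint would pass 70% of its speed; a pose out of reach is approached as far as the arm can. A call with a gripper value outside its range is refused whole. The fingers move at their own pace and stop on an object; FORCE is the grip in N (left out, the last holds). Time passes only in rows, so rows that repeat a pose let the fingers close. It gives the time, the measured TCP pose, the force and the opening at its end, in the units of the state.
- read_state(): the state, without advancing time (a new reading comes with each control period).
- capture(name): name is "scene" or "top" or "wrist"; returns a dict with "frame" (384x512x3 uint8, red, green, blue), "K" (3x3 intrinsics, pixels), "origin" and "attitude" of the camera in the world. Camera axes: x right, y up, looking along -z (the intrinsics and any distortion apply to the point x, -y, -z); pixel columns grow to the right and rows downward; lengths in m; the calibration is good to about 2 mm. A picture is of the moment at which its call begins. There is no depth.
- finish_job(): hands the job in, once; it reports no verdict.
The state is a dict: "t": time; "qpos": joint angles; "qd": joint speeds; "effort": joint torques, N m; "eef_pos": TCP position; "eef_rot": TCP orientation; "ft_force": force on the tool from outside, world axes, zero at the start; "wrist_torque": the same for the moment, N m; "finger_gap": finger opening in m.
Only numpy, scipy, OpenCV 4.12 (cv2) and the standard library are available. Lean on these libraries where they do the work, as an engineer would, in place of code of your own. Each camera call takes 0.05 s, during which the arm holds its last target.

## Task

Set the two brass lens cells that are on the mat into the two empty nests of the lens case, each upright and fully home, so that both rows are complete, and let go of them. Then bring the case's lid forward off its back stop until it stands straight up at its balance point and keep hold of it there, still, so that the inspector can look through its window against the lamp: on the way let it neither fall shut nor drop back, and finish with the gripper still holding it upright. Leave the other cells seated and the bottle, the dispenser and the torch where they are.

Things in the scene. Friction and masses are not known exactly. Their poses are not given: they have to be found in the camera images.
- cell_e_mid (a point): Loose lens cell on the mat (fixed 3 mm sheet): stepped brass cylinder, pale blue lens on top. 32 mm tall: spigot 30 mm across, 5 mm tall at the bottom (foot chamfered 1.5 mm); above it the body, 38 mm across, 27 mm tall. Grip the body with the fingertips 6 mm or more above the cell's underside. 0.1 to 0.17 kg. Point on its axis, 16 mm above the underside; z up along the axis.
- cell_f_mid (a point): The second loose lens cell on the mat, the same as the first; either may go into either empty nest.
- cell_a_mid (a point): One of the four lens cells already seated in the case, same shape as the loose ones; the point is 16 mm above its underside. Not to be disturbed.
- cell_b_mid (a point): One of the four lens cells already seated in the case, same shape as the loose ones; the point is 16 mm above its underside. Not to be disturbed.
- cell_c_mid (a point): One of the four lens cells already seated in the case, same shape as the loose ones; the point is 16 mm above its underside. Not to be disturbed.
- cell_d_mid (a point): One of the four lens cells already seated in the case, same shape as the loose ones; the point is 16 mm above its underside. Not to be disturbed.
- nest_e_top (a point): An empty nest, at any place of the case's grid: dark block with a round pale-floored recess 34 mm across, 6 mm deep, mouth chamfered 2 mm. Point: middle of the mouth, at the block's top, 20 mm above the bench; x, y as the case's. A cell fully home has its spigot in the recess and its body's shoulder on the block's top: its mid point is then 11 mm above this point.
- nest_f_top (a point): An empty nest, at any place of the case's grid: dark block with a round pale-floored recess 34 mm across, 6 mm deep, mouth chamfered 2 mm. Point: middle of the mouth, at the block's top, 20 mm above the bench; x, y as the case's. A cell fully home has its spigot in the recess and its body's shoulder on the block's top: its mid point is then 11 mm above this point.
- nest_a_top (a point): Middle of the mouth of a nest that already holds a lens cell, same block as the empty ones.
- nest_b_top (a point): Middle of the mouth of a nest that already holds a lens cell, same block as the empty ones.
- nest_c_top (a point): Middle of the mouth of a nest that already holds a lens cell, same block as the empty ones.
- nest_d_top (a point): Middle of the mouth of a nest that already holds a lens cell, same block as the empty ones.
- case_hinge (a point): Fixed aluminium case, open tray 146 (x) by 238 mm (y), walls 52 mm high; 6 nests 65 mm apart in 2 rows of 3, rows along y. Point: middle of the lid's hinge axis, 58 mm above the bench, 78 mm beyond the case's middle (far side). x level, away from the robot; y along the hinge. 27 mm free beside each cell: fingers closing along y fit between cells, clear of the open lid.
- lid (a joint): Lid angle (rad): 0 shut; 1.571 straight up, its balance point; 2.0 leaning back from the robot on its stop, the start. Clear window in a flat aluminium frame, 12 mm thick, 238 wide, 152 from hinge axis to free edge, 0.2 to 0.33 kg, mass centre in mid-thickness. Hinge nearly free: let go on the near side of upright it falls shut, on the far side back on its stop.
- lid_edge (a point): Middle of the lid's free edge, on its outermost face, mid-thickness (12 mm), 152 mm from the hinge axis, 210 mm above the bench when upright; a black rubber grip strip 80 mm long marks it. The frame bar there is 12 mm deep, the window next to it 3 mm thick. x runs from the edge to the hinge, y along the edge, z through the thickness.
- wash: Wash bottle, white with a red cap and thin spout, 68 mm across, 200 mm tall with the spout; origin at the centre of its underside. Bystander.
- jar: Small grey-blue solvent dispenser with a steel top, 50 mm across and 82 mm tall; origin at the centre of its underside. Bystander.
- torch: Black inspection torch lying on the bench, 135 mm long, 34 mm thick at the head; origin on the bench under its barrel, x towards the head. Bystander.
Mind the look-alikes: they are no part of the job. Leave any green look-alike of the part that bears cell_f_mid alone.

How it is judged:
By the outcome, as a careful person would: the job done as asked, in the order asked, and still so for the second after the job is handed in, while the arm keeps its last pose, push and grip.
It also fails if it takes over 67 s, if anything falls off the work surface, if the arm or the gripper's body presses on something with over 40 N, if the wrist force passes 120 N, or if a joint passes its speed limit or range.

## Working session

There is one attempt and no reset: what is moved stays moved. The work goes in short steps, Python scripts to look and compute and a shell command to move; the robot and the scene stay as the last step left them, time stands still between calls to the robot, and variables do not carry over. Pictures are saved under pics/ and viewed, and the job is handed in when it is done.

```bash
mkdir -p pics; ls; python3 - <<'E'
from workcell import *
import cv2,numpy as np
s=read_state();print({k:np.round(v,3).tolist() for k,v in s.items()},finger_overhang)
for n in["scene","top","wrist"]:
    c=capture(n);cv2.imwrite(f"pics/{n}0.png",c["frame"][:,:,::-1]);print(n,c.keys());print(np.round(c["K"],2).tolist(),np.round(c["origin"],4),np.round(c["attitude"],4).tolist())
    np.savez(f"pics/{n}0.npz",**c)
E
```

```text
pics
{'t': 0.0, 'qpos': [-1.319, 0.384, 0.044, 1.6, -0.018, 1.161, -0.05], 'qd': [-0.002, 0.001, 0.001, -0.001, -0.001, 0.001, 0.0], 'effort': [0.0, -43.345, 1.024, -24.952, 0.011, 0.011, 0.0], 'eef_pos': [0.222, 0.61, 0.227], 'eef_rot': [-0.546, -3.093, 0.004], 'ft_force': [0.539, 0.403, -0.711], 'wrist_torque': [-0.003, -0.054, 0.009], 'finger_gap': 0.086} 0.022
scene dict_keys(['frame', 'K', 'origin', 'attitude'])
[[360.18, 0.0, 257.57], [0.0, 360.18, 197.94], [0.0, 0.0, 1.0]] [ 1.1531 -0.2788  0.8342] [0.6207, 0.3883, 1.074]
top dict_keys(['frame', 'K', 'origin', 'attitude'])
[[478.31, 0.0, 257.48], [0.0, 478.31, 194.51], [0.0, 0.0, 1.0]] [ 0.4322 -0.0114  1.5502] [0.0832, -0.0961, -1.5393]
wrist dict_keys(['frame', 'K', 'origin', 'attitude'])
[[330.51, 0.0, 249.72], [0.0, 330.51, 182.41], [0.0, 0.0, 1.0]] [0.1537 0.6364 0.3723] [-0.2619, -0.1793, 1.2122]
```

View pics/scene0.png

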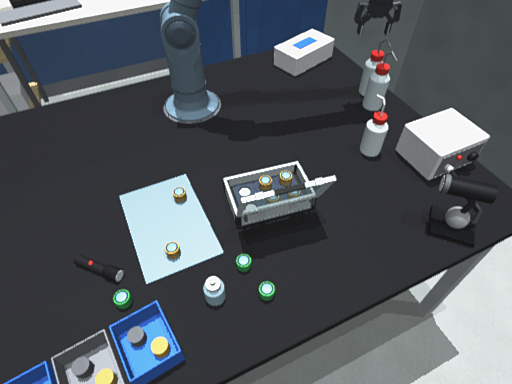

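View pics/top0.png

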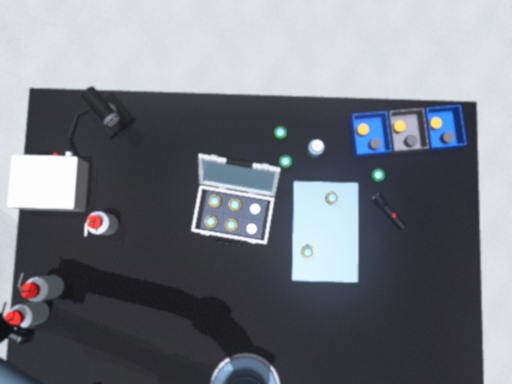

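View pics/wrist0.png

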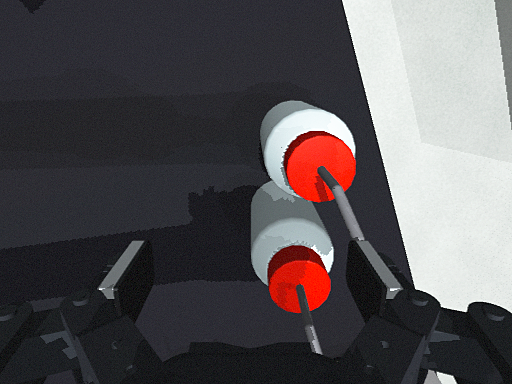

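```bash
cat > h.py <<'E'
import numpy as np,cv2
from scipy.spatial.transform import Rotation as R
from workcell import *
def ray(c,u,v):
    K=c["K"];d=np.array([(u-K[0,2])/K[0,0],-(v-K[1,2])/K[1,1],-1.])
    return np.array(c["origin"]),R.from_rotvec(np.asarray(c["attitude"]).ravel()).apply(d)
def plane(c,u,v,z):
    o,d=ray(c,u,v);return o+d*(z-o[2])/d[2]
def tri(c1,p1,c2,p2):
    o1,d1=ray(c1,*p1);o2,d2=ray(c2,*p2)
    t=np.linalg.lstsq(np.c_[d1,-d2],o2-o1,rcond=None)[0]
    a,b=o1+t[0]*d1,o2+t[1]*d2
    return (a+b)/2,np.linalg.norm(a-b)
def proj(c,P):
    p=R.from_rotvec(np.asarray(c["attitude"]).ravel()).inv().apply(np.asarray(P)-c["origin"])
    K=c["K"];return K[0,0]*p[0]/-p[2]+K[0,2],K[1,1]*-p[1]/-p[2]+K[1,2]
def snap(n,f,crop=None,scale=1):
    c=capture(n);show(c,f,crop,scale);np.savez(f"pics/{f}.npz",**c);return c
def show(c,f,crop=None,scale=1):
    im=c["frame"][:,:,::-1]
    if crop: im=im[crop[1]:crop[3],crop[0]:crop[2]]
    cv2.imwrite(f"pics/{f}.png",cv2.resize(np.ascontiguousarray(im),None,fx=scale,fy=scale,interpolation=cv2.INTER_CUBIC))
def ld(f): return dict(np.load(f"pics/{f}.npz"))
E
python3 - <<'E'
from h import *
show(ld("top0"),"topcrop",(185,145,385,295),4)
show(ld("scene0"),"scenecrop",(110,150,350,310),3)
E
```

```text
(no output)
```

View pics/topcrop.png

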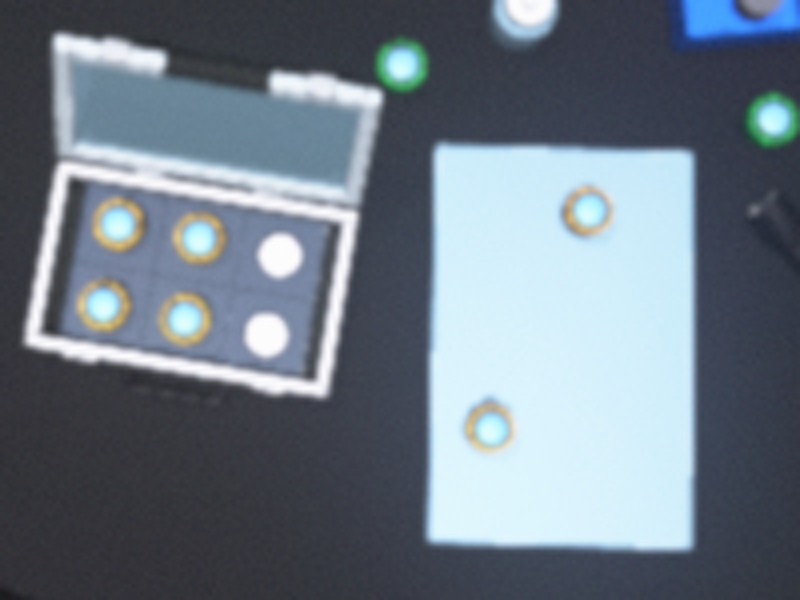

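View pics/scenecrop.png

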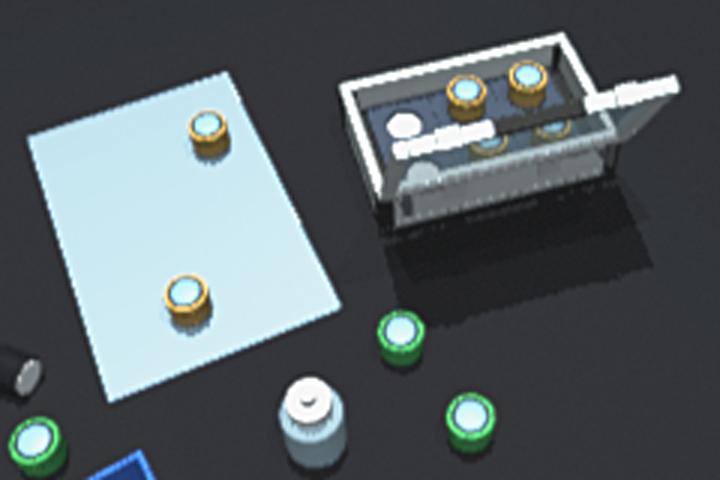

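```bash
python3 - <<'E'
from h import *
c=ld("top0");f=c["frame"].astype(np.uint8);S=8
b=cv2.resize(f,None,fx=S,fy=S,interpolation=cv2.INTER_CUBIC)
hsv=cv2.cvtColor(b,cv2.COLOR_RGB2HSV)
def cents(m,lo,hi):
    n,_,st,ce=cv2.connectedComponentsWithStats(m)
    return [((ce[i]+.5)/S-.5,st[i,4]/S/S) for i in range(1,n) if lo<st[i,4]/S/S<hi]
def pr(u,v): return hsv[int(v*S),int(u*S)]
for p in[(332,198),(307,252),(255,209),(251,229),(214,201),(310,230),(337,198),(220,201),(280,132)]: print(p,pr(*p))
nw=((hsv[:,:,2]>200)&(hsv[:,:,1]<25)).astype(np.uint8)
for ce,a in cents(nw,30,160):
    if 240<ce[0]<265 and 200<ce[1]<240: print("nest",ce,a,plane(c,*ce,.014))
br=((hsv[:,:,0]>8)&(hsv[:,:,0]<28)&(hsv[:,:,1]>60)&(hsv[:,:,2]>80)).astype(np.uint8)
br=cv2.morphologyEx(br,cv2.MORPH_CLOSE,np.ones((9,9)))
# outer contours
cs,_=cv2.findContours(br,cv2.RETR_EXTERNAL,cv2.CHAIN_APPROX_NONE)
for k in cs:
    (u,v),r=cv2.minEnclosingCircle(k);u=(u+.5)/S-.5;v=(v+.5)/S-.5
    if 3<r/S<12 and 190<u<360 and 180<v<290: print("brass",u,v,r/S,plane(c,u,v,.035),plane(c,u,v,.047))
le=((hsv[:,:,0]>82)&(hsv[:,:,0]<100)&(hsv[:,:,1]>70)&(hsv[:,:,2]>180)).astype(np.uint8)
for ce,a in cents(le,10,120): print("lens",ce,a,plane(c,*ce,.035)[:2],plane(c,*ce,.047)[:2])
E
```

```text
(332, 198) [ 92  39 254]
(307, 252) [ 92  33 254]
(255, 209) [120   1 253]
(251, 229) [120   1 253]
(214, 201) [ 92  40 253]
(310, 230) [ 98  35 252]
(337, 198) [103  16 191]
(220, 201) [ 18  85 147]
(280, 132) [ 93  57 253]
nest [254.57979705 208.35059544] 93.15625 [ 0.56406016 -0.01340255  0.014     ]
nest [251.1403172  228.30116861] 93.59375 [ 0.49957762 -0.00428976  0.014     ]
brass 304.875 251.375 4.737660884857178 [ 0.43113756 -0.17572376  0.035     ] [ 0.43114563 -0.17442206  0.047     ]
brass 230.99285888671875 224.27630615234375 6.391818523406982 [0.50948523 0.05972523 0.035     ] [0.5088728  0.05916222 0.047     ]
brass 210.67156982421875 220.8749237060547 6.427823066711426 [0.51833693 0.1243768  0.035     ] [0.51765439 0.12330177 0.047     ]
brass 234.5355987548828 204.04519653320312 6.390278339385986 [0.57407882 0.05074624 0.035     ] [0.57295482 0.05025435 0.047     ]
brass 214.3548126220703 200.68914794921875 6.524439334869385 [0.58286811 0.11526068 0.035     ] [0.58167451 0.11425785 0.047     ]
brass 330.4375 198.1875 5.000012397766113 [ 0.60202255 -0.25434724  0.035 
[... 180 characters left out ...]
5 [ 0.71988614 -0.1075283 ] [ 0.71760739 -0.1067667 ]
lens [378.31906263 173.97408537] 37.796875 [ 0.68491178 -0.40744237] [ 0.68291001 -0.40430552]
lens [332.97816438 196.0670819 ] 13.640625 [ 0.60907657 -0.26238857] [ 0.6076754  -0.26040052]
lens [214.11969178 198.91267123] 11.40625 [0.58852409 0.11623173] [0.58728569 0.11522121]
lens [234.52040978 202.38969187] 12.296875 [0.5793635  0.05097731] [0.57819765 0.05048359]
lens [210.12456294 219.27456294] 11.171875 [0.52335114 0.12631078] [0.5226289  0.12522043]
lens [230.97219317 222.6085251 ] 11.203125 [0.51475682 0.05997741] [0.51410264 0.05941241]
lens [308.67587601 250.75033693] 11.59375 [ 0.43343916 -0.18766757] [ 0.43342899 -0.18627129]
```

Loose brass cells: top (332,198) and (307,252), both on the mat with brass rims. The green ones at (280,132), (286,161) and (378,175) are off the mat and are look-alikes. The empty nests are the white floors at (254.6,208.4) and (251.1,228.3), 65.1 mm apart as they should be, and the case yaw is about -8°. I'll go up first, then over.

```bash
python3 -m jog '[[[0,0,4],[0,0,0.05],1],[[0,0,8],[0,0,0.1],1],[[0,0,12],[0.02,-0.04,0.1],1],[[0,0,12],[0.04,-0.08,0.1],1],[[0,0,12],[0.06,-0.12,0.1],1],[[0,0,12],[0.08,-0.16,0.1],1],[[0,0,12],[0.1,-0.2,0.1],1],[[0,0,12],[0.12,-0.24,0.1],1],[[0,0,12],[0.14,-0.28,0.1],1],[[0,0,12],[0.16,-0.32,0.1],1]]'
python3 -m jog '[[[0,0,0],[0.02,-0.04,0],0.8],[[0,0,0],[0.04,-0.08,0],0.8],[[0,0,0],[0.05,-0.13,0],0.8],[[0,0,0],[0.05,-0.17,0],0.8],[[0,0,0],[0.05,-0.21,0],0.8],[[0,0,0],[0.05,-0.26,0],0.8],[[0,0,0],[0.05,-0.3,-0.03],0.8],[[0,0,0],[0.05,-0.34,-0.06],0.8],[[0,0,0],[0.05,-0.38,-0.08],0.8],[[0,0,0],[0.05,-0.42,-0.1],0.8]]'
```

```text
t: 1.15
eef_pos: [0.3831, 0.2886, 0.3283]
eef_rot: [-0.22, -3.134, -0.0]
ft_force: [0.8, 0.0, 0.8]
finger_gap: 0.0855
t: 2.15
eef_pos: [0.4318, -0.1308, 0.2275]
eef_rot: [0.22, 3.134, 0.002]
ft_force: [1.1, -0.2, 0.3]
finger_gap: 0.0682
```

```bash
python3 - <<'E'
from h import *
c=snap("wrist","w1");print(c["origin"],c["attitude"])
s=read_state();print(s["eef_pos"],R.from_rotvec(s["eef_rot"]).as_matrix().round(3).tolist())
for P in [(.4305,-.183,.035),(.604,-.258,.035)]:print(proj(c,P))
E
```

```text
[ 0.35913078 -0.11981805  0.37252543] [-0.24499788 -0.21317273  1.41940189]
[ 0.42883491 -0.13839388  0.22516218] [[-0.989, 0.149, -0.005], [0.149, 0.989, -0.004], [0.004, -0.005, -1.0]]
(np.float64(199.4054819203209), np.float64(160.35883717637432))
(np.float64(164.72758401274137), np.float64(307.47416295717085))
```

View pics/w1.png

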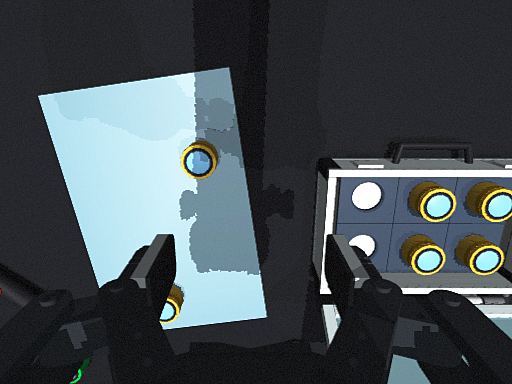

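```bash
cat >> h.py <<'E'
def brass(c,z,S=4):
    hsv=cv2.cvtColor(cv2.resize(c["frame"],None,fx=S,fy=S,interpolation=cv2.INTER_CUBIC),cv2.COLOR_RGB2HSV)
    # inner lens disc inside dark ring: find holes of brass contours
    br=((hsv[:,:,0]>8)&(hsv[:,:,0]<32)&(hsv[:,:,1]>70)&(hsv[:,:,2]>50)).astype(np.uint8)
    cs,hi=cv2.findContours(br,cv2.RETR_CCOMP,cv2.CHAIN_APPROX_NONE);o=[]
    for k,h in zip(cs,hi[0]):
        if h[3]>=0 and cv2.contourArea(k)>300*S*S/4:
            (u,v),ax,_=cv2.fitEllipse(k);u=(u+.5)/S-.5;v=(v+.5)/S-.5
            P=plane(c,u,v,z);o.append((u,v));print("ring",round(u,1),round(v,1),np.round(np.array(ax)/S,1),P.round(4))
    return o
def nests(c,S=4):
    hsv=cv2.cvtColor(cv2.resize(c["frame"],None,fx=S,fy=S,interpolation=cv2.INTER_CUBIC),cv2.COLOR_RGB2HSV)
    m=((hsv[:,:,2]>170)&(hsv[:,:,1]<30)).astype(np.uint8)
    cs,_=cv2.findContours(m,cv2.RETR_EXTERNAL,cv2.CHAIN_APPROX_NONE)
    for k in cs:
        if len(k)<20: continue
        a=cv2.contourArea(k);(u,v),ax,_=cv2.fitEllipse(k)
        if a/S/S>100 and abs(a/(np.pi*ax[0]*ax[1]/4)-1)<.1:
            u=(u+.5)/S-.5;v=(v+.5)/S-.5
            print("nest",round(u,1),round(v,1),np.round(np.array(ax)/S,1),plane(c,u,v,.014).round(4))
E
python3 - <<'E'
from h import *
c=ld("w1");brass(c,.035);print();brass(c,.047);nests(c)
t=ld("top0");brass(t,.035,8);brass(t,.047,8)
E
```

```text
ring 486.7 260.1 [22.6 29. ] [0.5925 0.1229 0.035 ]
ring 428.3 260.0 [23.1 28.1] [0.583  0.0563 0.035 ]
ring 438.1 205.3 [25.3 30.3] [0.5163 0.0658 0.035 ]
ring 197.9 161.9 [27.9 29.1] [ 0.4319 -0.1848  0.035 ]

ring 486.7 260.1 [22.6 29. ] [0.5842 0.1143 0.047 ]
ring 428.3 260.0 [23.1 28.1] [0.5751 0.0501 0.047 ]
ring 438.1 205.3 [25.3 30.3] [0.5107 0.0592 0.047 ]
ring 197.9 161.9 [27.9 29.1] [ 0.4293 -0.1825  0.047 ]
nest 366.1 195.2 [25.2 29.7] [ 0.502  -0.0049  0.014 ]
```

```bash
python3 -m jog '[[[0,0,0],[0,-0.04,-0.04],0.85],[[0,0,0],[0,-0.054,-0.08],0.85],[[0,0,0],[0,-0.054,-0.1],0.85],[[0,0,0],[0,-0.054,-0.1],0.85],[[0,0,0],[0,-0.054,-0.1],0.85]]'
python3 - <<'E'
from h import *
for i in range(3): print(read_state()["eef_pos"].__array__().round(4)); c=snap("wrist","w2")
brass(c,.035)
E
```

```text
t: 2.7
eef_pos: [0.4328, -0.1831, 0.1287]
eef_rot: [-0.22, -3.133, 0.0]
ft_force: [-0.1, -0.8, 1.3]
finger_gap: 0.0728
[ 0.4328 -0.1831  0.1287]
[ 0.4338 -0.1831  0.1296]
[ 0.4343 -0.183   0.1301]
ring 246.0 178.9 [39.2 40.5] [ 0.4318 -0.1849  0.035 ]
```

View pics/w2.png

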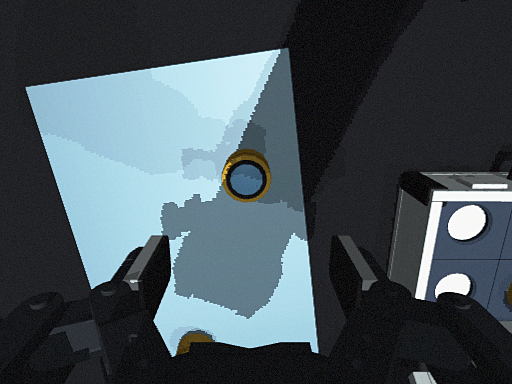

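The cell sits at (246,179), midway between the fingers, at (0.432, -0.185), and both views agree. I'll descend and grip.

```bash
python3 -m jog '[[[0,0,0],[-0.002,-0.002,-0.03],0.85],[[0,0,0],[-0.002,-0.002,-0.06],0.85],[[0,0,0],[-0.002,-0.002,-0.08],0.85],[[0,0,0],[-0.002,-0.002,-0.095],0.85],[[0,0,0],[-0.002,-0.002,-0.095],0.85],[[0,0,0],[-0.002,-0.002,-0.095],0.2],[[0,0,0],[-0.002,-0.002,-0.095],0.2],[[0,0,0],[-0.002,-0.002,-0.095],0.2],[[0,0,0],[-0.002,-0.002,-0.095],0.2]]' 35
python3 - <<'E'
from h import *
s=read_state();print(s["eef_pos"],s["ft_force"],s["finger_gap"]);snap("wrist","w3");snap("scene","s3",(110,120,350,300),3)
E
```

```text
t: 3.75
eef_pos: [0.4315, -0.1854, 0.0344]
eef_rot: [0.22, 3.132, 0.0]
ft_force: [-0.8, 0.5, 0.9]
finger_gap: 0.0171
[ 0.43154533 -0.18537005  0.03440293] [-0.76331976  0.50171835  0.91159668] 0.01713981859458671
```

View pics/w3.png

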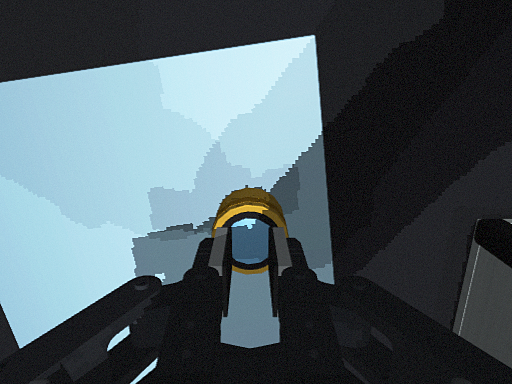

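View pics/s3.png

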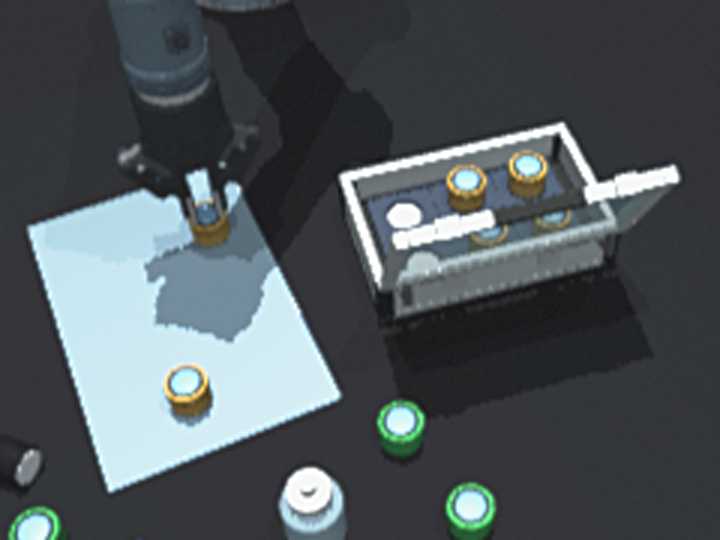

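```bash
python3 - <<'E'
from h import *
c=ld("w3");s=read_state();p=np.array(s["eef_pos"]);M=R.from_rotvec(s["eef_rot"]).as_matrix()
print(c["origin"],R.from_rotvec(c["attitude"]).as_matrix()[:,2]*-1)
for d in[(0,0,.022),(0,.0085,.022),(0,-.0085,.022),(.011,.0085,.022),(-.011,.0085,.022)]:print(d,proj(c,p+M@d))
for P in[(.432,-.185,.035),(.432,-.185,.003)]:print(P,proj(c,P))
brass(c,.035)
t=snap("top","t3",(185,145,385,295),4)
t0=ld("top0")
print(cv2.absdiff(t["frame"],t0["frame"])[190:206,322:342].mean())
show(c,"w3z",(180,160,330,300),5)
E
```

```text
[ 0.35859906 -0.17431507  0.17925829] [ 0.29228659 -0.04170078 -0.95542116]
(0, 0, 0.022) (np.float64(248.4310981864401), np.float64(220.17134105303083))
(0, 0.0085, 0.022) (np.float64(263.913865578664), np.float64(220.17968464207752))
(0, -0.0085, 0.022) (np.float64(232.94921915039333), np.float64(220.16299794271504))
(0.011, 0.0085, 0.022) (np.float64(264.1772009505023), np.float64(201.36914495020923))
(-0.011, 0.0085, 0.022) (np.float64(263.6597639635767), np.float64(238.33063976443347))
(0.432, -0.185, 0.035) (np.float64(249.17454347444672), np.float64(240.9202736208298))
(0.432, -0.185, 0.003) (np.float64(249.29349630793365), np.float64(215.11154370606266))
4.479166666666667
```

View pics/w3z.png

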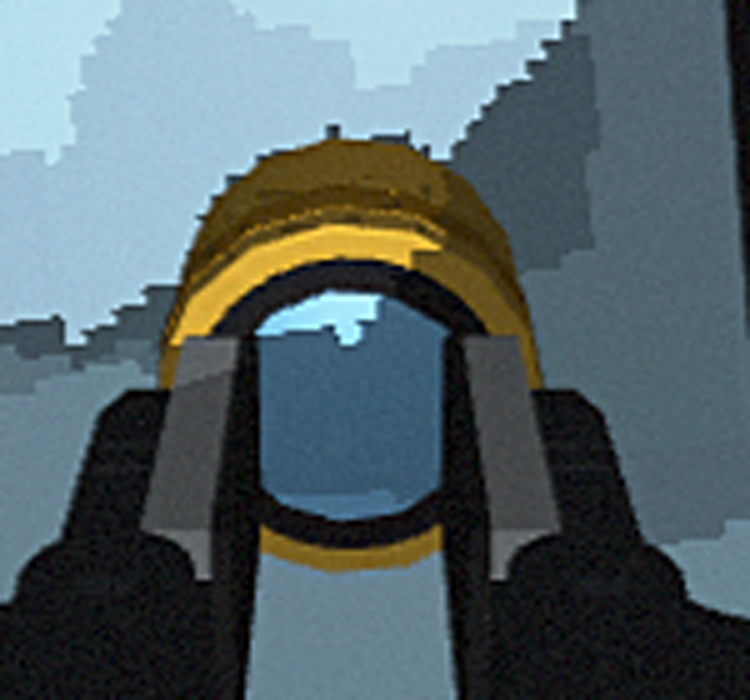

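View pics/t3.png

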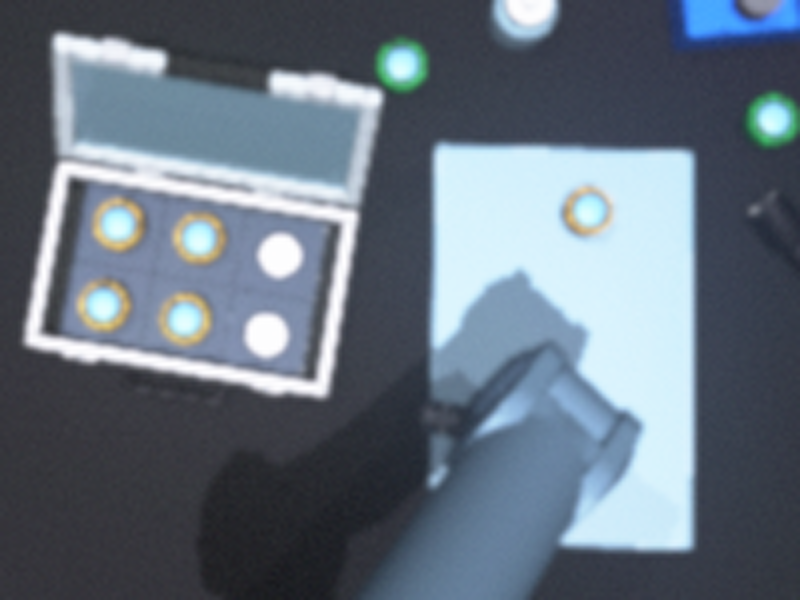

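```bash
python3 - <<'E'
from h import *
show(ld("s3"),"s3z",(145,160,215,215),10)
c=ld("s3");print("pred tip",proj(c,(.4315,-.185,.012)),proj(c,(.4315,-.185,.04)))
E
```

```text
pred tip (np.float64(180.3748385191276), np.float64(196.80907823911525)) (np.float64(178.80863877953908), np.float64(190.64234579873266))
```

View pics/s3z.png

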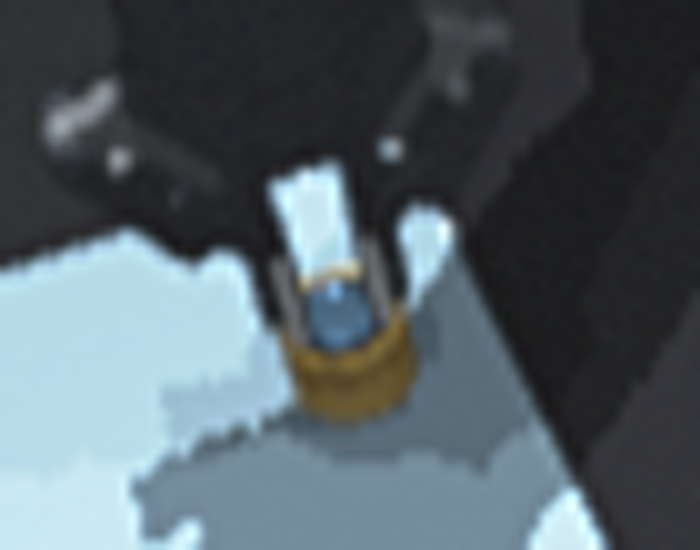

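The gap followed its command to 17 mm with no contact. Both views show the tips just above the cell (scene (180,193), wrist row 228, so tip z is about 0.037 against the 0.012 reported). The fingertips are about 25 mm higher than the stated offset gives. I'll reopen and go down in small steps, watching the force.

```bash
python3 -m jog '[[[0,0,0],[0,0,0.01],0.75],[[0,0,0],[0,0,0.01],0.75],[[0,0,0],[0,0,0.01],0.75],[[0,0,0],[0,0,0.01],0.75],[[0,0,0],[0,0,0],0.75],[[0,0,0],[0,0,-0.005],0.75],[[0,0,0],[0,0,-0.005],0.75]]' 35
python3 -m jog '[[[0,0,0],[0,0,-0.004],0.75],[[0,0,0],[0,0,-0.004],0.75]]'
python3 - <<'E'
from h import *
snap("wrist","w4",(130,130,380,320),3)
s=read_state();print(s["eef_pos"],s["qpos"],s["ft_force"],s["finger_gap"])
E
```

```text
t: 4.6
eef_pos: [0.4295, -0.185, 0.0273]
eef_rot: [-0.22, -3.131, -0.0]
ft_force: [-1.3, 0.1, -0.0]
finger_gap: 0.0637
t: 4.8
eef_pos: [0.4303, -0.1853, 0.0241]
eef_rot: [-0.22, -3.133, 0.0]
ft_force: [0.8, 0.5, -0.1]
finger_gap: 0.0643
[ 0.43047939 -0.1853633   0.02426923] [-0.29679795  0.44055386  0.70250695  2.18860406 -0.46457152  0.66174593
  2.1637331 ] [-0.48396006  0.19253534  0.69442865] 0.06386800355484014
```

View pics/w4.png

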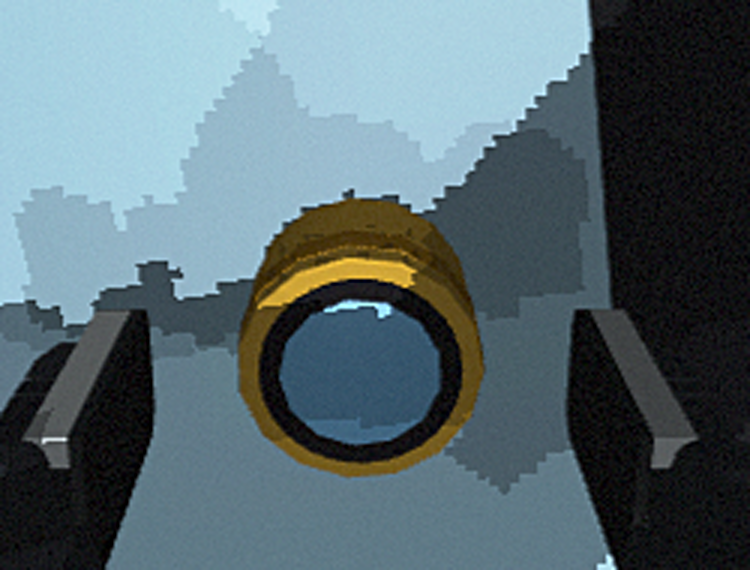

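```bash
python3 -m jog '[[[0,0,0],[0.001,0,-0.005],0.75],[[0,0,0],[0.001,0,-0.009],0.75],[[0,0,0],[0.001,0,-0.009],0.75]]'
python3 -m jog '[[[0,0,0],[0,0,-0.003],0.75],[[0,0,0],[0,0,-0.006],0.75],[[0,0,0],[0,0,-0.006],0.75]]'
python3 - <<'E'
from h import *
snap("wrist","w5",(130,130,380,320),3)
snap("scene","s5",(145,160,215,215),10)
s=read_state();print(s["eef_pos"],s["ft_force"],s["finger_gap"])
E
```

```text
t: 5.15
eef_pos: [0.4313, -0.1851, 0.015]
eef_rot: [-0.22, -3.133, -0.0]
ft_force: [-0.1, -0.9, 0.0]
finger_gap: 0.0642
t: 5.45
eef_pos: [0.4314, -0.1852, 0.0092]
eef_rot: [-0.22, -3.133, -0.0]
ft_force: [0.1, 0.4, 0.4]
finger_gap: 0.0644
[ 0.43161769 -0.18535127  0.00946795] [ 0.59065307  0.4854186  -0.62102854] 0.06427890108401703
```

View pics/w5.png

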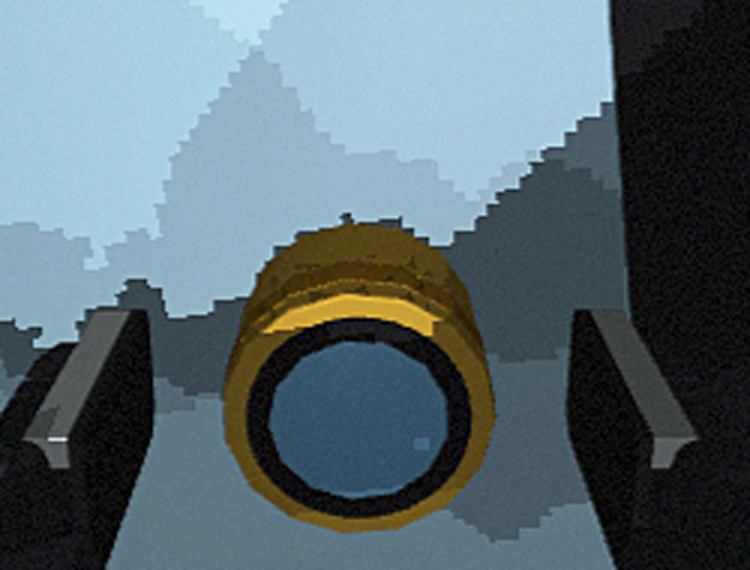

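View pics/s5.png

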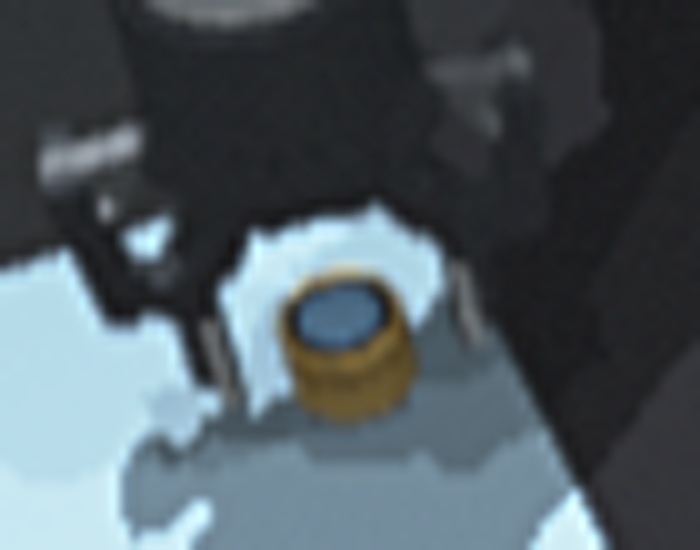

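```bash
python3 -m jog '[[[0,0,0],[0,0,-0.003],0.75],[[0,0,0],[0,0,-0.003],0.3],[[0,0,0],[0,0,-0.003],0.3],[[0,0,0],[0,0,-0.003],0.3],[[0,0,0],[0,0,-0.003],0.3]]' 40
python3 - <<'E'
from h import *
snap("wrist","w6",(130,130,380,320),3)
s=read_state();print(s["eef_pos"],s["ft_force"],s["finger_gap"])
E
```

```text
t: 6.05
eef_pos: [0.4319, -0.1855, 0.0067]
eef_rot: [0.22, 3.134, -0.0]
ft_force: [0.8, -0.1, 0.9]
finger_gap: 0.0369
[ 0.43181793 -0.18545043  0.00669866] [0.04065363 0.15995614 1.10651357] 0.03713655471475027
```

View pics/w6.png

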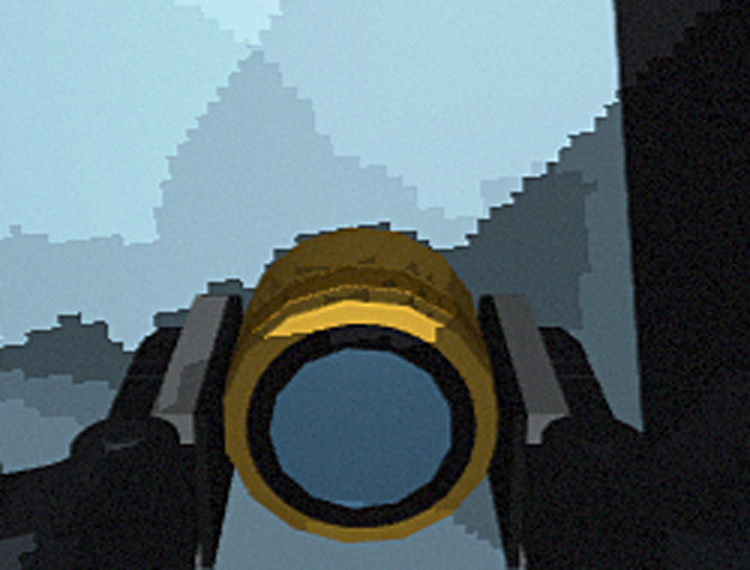

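Gripped: gap 37 mm, the pads either side of the body. I'll lift and carry it towards the case, then look again.

```bash
python3 -m jog '[[[0,0,0],[0,0,0.03],0.3],[[0,0,0],[0,0,0.07],0.3],[[0,0,0],[0,0.01,0.11],0.3],[[0,0,0],[0.02,0.04,0.13],0.3],[[0,0,0],[0.04,0.08,0.13],0.3],[[0,0,0],[0.06,0.12,0.13],0.3],[[0,0,0],[0.08,0.15,0.13],0.3],[[0,0,0],[0.1,0.175,0.13],0.3],[[0,0,0],[0.1,0.175,0.13],0.3],[[0,0,0],[0.1,0.175,0.13],0.3]]'
python3 - <<'E'
from h import *
c=snap("wrist","w7")
s=read_state();print(s["eef_pos"],s["ft_force"],s["finger_gap"],s["qpos"])
nests(c);brass(c,.047)
E
```

```text
t: 7.1
eef_pos: [0.5314, -0.0096, 0.136]
eef_rot: [-0.216, -3.133, 0.002]
ft_force: [0.2, -0.2, -1.1]
finger_gap: 0.0366
[ 0.53074185 -0.0109571   0.13595325] [ 0.23421533 -0.49868865 -2.78864528] 0.036674974015993976 [-0.71445404  0.33756516  0.7671094   1.99397298 -0.2912059   0.92276032
  1.63343527]
ring 249.7 271.3 [67.9 76.6] [ 0.604 -0.019  0.047]
ring 417.3 228.4 [34.5 41. ] [0.5842 0.1144 0.047 ]
ring 431.2 145.2 [39.1 45.9] [0.5199 0.1236 0.047 ]
ring 340.3 144.9 [40.7 44.1] [0.5107 0.0593 0.047 ]
```

View pics/w7.png

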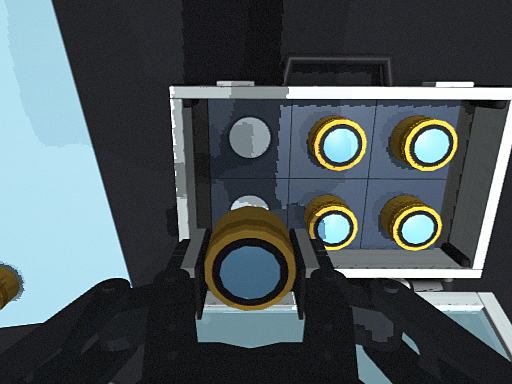

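```bash
python3 - <<'E'
from h import *
c=ld("w7")
print("held",plane(c,249.7,271.3,.1643),plane(c,249.7,271.3,.136+.028))
hsv=cv2.cvtColor(c["frame"],cv2.COLOR_RGB2HSV)
g=cv2.cvtColor(c["frame"],cv2.COLOR_RGB2GRAY)[100:175,215:290]
g=cv2.resize(g,None,fx=4,fy=4,interpolation=cv2.INTER_CUBIC)
_,m=cv2.threshold(g,0,255,cv2.THRESH_OTSU)
n,_,st,ce=cv2.connectedComponentsWithStats(m)
for i in range(1,n): 
    if st[i,4]>5000: u,v=(ce[i]+.5)/4-.5+[215,100];print(u,v,st[i]/4,plane(c,u,v,.014))
P=np.array([[.5842,.1144],[.5199,.1236],[.5107,.0593],[.5751,.0501]])
a=np.deg2rad(-8.1);ex=np.array([np.cos(a),np.sin(a)]);ey=np.array([-ex[1],ex[0]])
idx=np.array([[.5,1],[-.5,1],[-.5,0],[.5,0]])*.065
o=(P-idx[:,:1]*ex-idx[:,1:]*ey);print(o,o.mean(0));o=o.mean(0)
print("f",o-.0325*ex-.065*ey,"e",o+.0325*ex-.065*ey,"hinge",o+.078*ex)
s=read_state();print(s["eef_pos"],R.from_rotvec(s["eef_rot"]).as_matrix().round(4).tolist())
E
```

```text
held [ 0.53128921 -0.00875105  0.1643    ] [ 0.53147517 -0.0087774   0.164     ]
283.6317768524813 141.14605285520054 [  60.25    5.     14.75   70.   2942.  ] [0.50869055 0.0219552  0.014     ]
249.46973255368098 137.07278086656441 [  14.25   17.25   41.25   40.75 5216.  ] [ 0.50159162 -0.00512368  0.014     ]
[[0.54286565 0.05462775]
 [0.54291719 0.05466917]
 [0.54287577 0.05472071]
 [0.54292423 0.05467929]] [0.54289571 0.05467423]
f [ 0.50156136 -0.00509802] e [ 0.5659129 -0.0142566] hinge [0.62011756 0.04368394]
[ 0.53074185 -0.0109571   0.13595325] [[-0.9902, 0.14, -0.0018], [0.14, 0.9902, -0.0009], [0.0017, -0.0012, -1.0]]
```

```bash
python3 -m jog '[[[0,0,0],[0.0343,-0.005,0],0.3],[[0,0,0],[0.0343,-0.005,-0.03],0.3],[[0,0,0],[0.0343,-0.005,-0.06],0.3],[[0,0,0],[0.0343,-0.005,-0.08],0.3],[[0,0,0],[0.0343,-0.005,-0.095],0.3],[[0,0,0],[0.0343,-0.005,-0.1],0.3],[[0,0,0],[0.0343,-0.005,-0.105],0.3],[[0,0,0],[0.0343,-0.005,-0.105],0.3]]'
python3 - <<'E'
from h import *
c=snap("wrist","w8")
s=read_state();print(s["eef_pos"],s["ft_force"],s["finger_gap"])
E
```

```text
t: 7.95
eef_pos: [0.5662, -0.0157, 0.0319]
eef_rot: [0.221, 3.133, 0.0]
ft_force: [0.9, 0.5, -2.1]
finger_gap: 0.0368
[ 0.56665145 -0.01552735  0.03227306] [ 0.00592577  0.51454546 -0.99503825] 0.036707738618946904
```

View pics/w8.png

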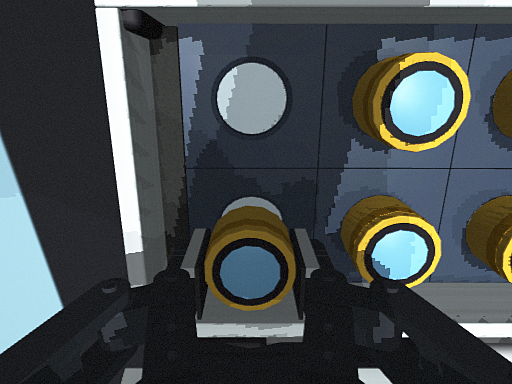

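```bash
python3 -c "
from h import *
c=ld('w8');brass(c,.0603)
print(plane(c,251.9,97,.014))"
python3 -m jog '[[[0,0,0],[0,0.0005,-0.005],0.3],[[0,0,0],[0,0.0005,-0.01],0.3],[[0,0,0],[0,0.0005,-0.012],0.3],[[0,0,0],[0,0.0005,-0.014],0.3],[[0,0,0],[0,0.0005,-0.014],0.3]]'
python3 - <<'E'
from h import *
for i in range(3):
    c=snap("wrist","w9")
    s=read_state();print(s["eef_pos"],s["ft_force"],s["finger_gap"])
E
```

```text
ring 249.8 271.3 [67.9 76.5] [ 0.566  -0.0149  0.0603]
ring 421.7 102.0 [75.7 88. ] [0.5087 0.0528 0.0603]
[ 0.50098849 -0.00468207  0.014     ]
t: 8.5
eef_pos: [0.5659, -0.0146, 0.0187]
eef_rot: [-0.22, -3.132, -0.002]
ft_force: [-3.4, 0.5, 7.4]
finger_gap: 0.0368
[ 0.56585673 -0.01463648  0.01869857] [-3.35305449  0.55698835  7.00671726] 0.036797059164957915
[ 0.56586712 -0.01457348  0.01870512] [-3.13233195  0.20800762  8.25254283] 0.036918226003008786
[ 0.56583354 -0.01458506  0.01868951] [-4.29674057  0.51170161  7.58539945] 0.03659399308530461
```

View pics/w9.png

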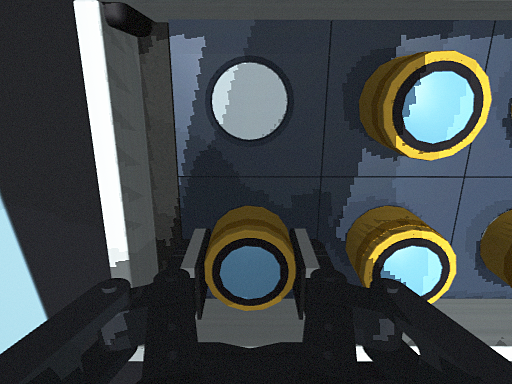

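z reads 0.0187, exactly the value predicted for fully home, with 7.5 N of contact. I'll release with a small opening and rise.

```bash
python3 -m jog '[[[0,0,0],[0,0,0],0.56],[[0,0,0],[0,0,0],0.56],[[0,0,0],[0,0,0],0.56],[[0,0,0],[0,0,0.02],0.56],[[0,0,0],[0,0,0.05],0.56],[[0,0,0],[0,0,0.1],0.56],[[0,0,0],[-0.015,0,0.13],0.75],[[0,0,0],[-0.015,0,0.13],0.75],[[0,0,0],[-0.015,0,0.13],0.75]]'
python3 - <<'E'
from h import *
c=snap("wrist","w10")
s=read_state();print(s["eef_pos"],s["ft_force"],s["finger_gap"])
brass(c,.047)
E
```

```text
t: 9.55
eef_pos: [0.5513, -0.0146, 0.148]
eef_rot: [0.22, 3.133, 0.002]
ft_force: [0.3, 0.8, 0.8]
finger_gap: 0.0643
[ 0.55050288 -0.01442958  0.1468321 ] [-0.71025352  0.96055741  0.03079816] 0.06421937128835882
ring 416.3 197.6 [34.5 40.3] [0.5843 0.1144 0.047 ]
ring 334.0 197.5 [35.6 39.1] [0.5751 0.0501 0.047 ]
ring 252.1 197.6 [36.7 38.6] [ 0.5661 -0.014   0.047 ]
ring 340.8 113.8 [40.2 43.7] [0.5107 0.0592 0.047 ]
ring 429.6 113.8 [38.7 45.5] [0.5198 0.1236 0.047 ]
```

View pics/w10.png

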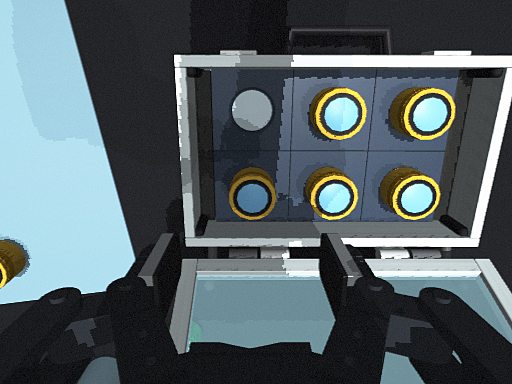

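```bash
python3 -m jog '[[[0,0,0],[0,-0.04,0],0.75],[[0,0,0],[0,-0.08,0],0.75],[[0,0,0],[0,-0.12,0],0.75],[[0,0,0],[0.01,-0.16,0],0.75],[[0,0,0],[0.025,-0.2,0],0.75],[[0,0,0],[0.04,-0.235,0],0.75],[[0,0,0],[0.048,-0.243,0],0.75],[[0,0,0],[0.048,-0.243,0],0.75],[[0,0,0],[0.048,-0.243,0],0.75]]'
python3 - <<'E'
from h import *
c=snap("wrist","w11")
s=read_state();print(s["eef_pos"],s["ft_force"],s["finger_gap"])
brass(c,.035)
E
```

```text
t: 10.5
eef_pos: [0.5984, -0.2558, 0.1456]
eef_rot: [-0.218, -3.131, -0.003]
ft_force: [-0.3, 0.5, -0.4]
finger_gap: 0.064
[ 0.59855856 -0.25509762  0.14590793] [ 0.44562891  1.18886722 -0.17107967] 0.0637003981646296
ring 244.5 188.4 [35.9 37.1] [ 0.6075 -0.2605  0.035 ]
```

View pics/w11.png

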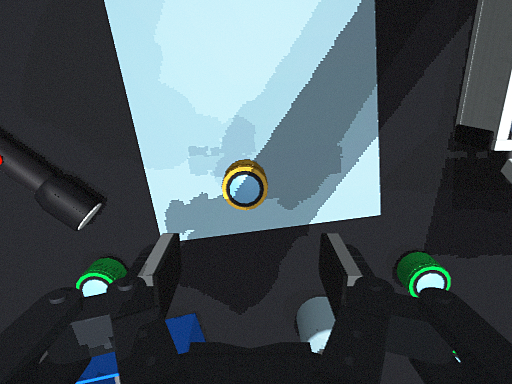

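```bash
python3 -m jog '[[[0,0,0],[0.0085,-0.003,-0.03],0.75],[[0,0,0],[0.0085,-0.003,-0.06],0.75],[[0,0,0],[0.0085,-0.003,-0.09],0.75],[[0,0,0],[0.0085,-0.003,-0.11],0.75],[[0,0,0],[0.0085,-0.003,-0.125],0.75],[[0,0,0],[0.0085,-0.003,-0.131],0.75],[[0,0,0],[0.0085,-0.003,-0.131],0.75]]'
python3 - <<'E'
from h import *
c=snap("wrist","w12")
s=read_state();print(s["eef_pos"],s["ft_force"],s["finger_gap"])
brass(c,.035)
E
```

```text
t: 11.25
eef_pos: [0.6074, -0.2604, 0.0162]
eef_rot: [-0.219, -3.133, -0.0]
ft_force: [-0.7, -0.4, 0.2]
finger_gap: 0.0641
[ 0.60805119 -0.26101532  0.01721421] [ 0.11059422  0.0161003  -0.51488471] 0.06415690754054826
ring 247.8 259.5 [64.3 72.2] [ 0.6073 -0.2605  0.035 ]
```

View pics/w12.png

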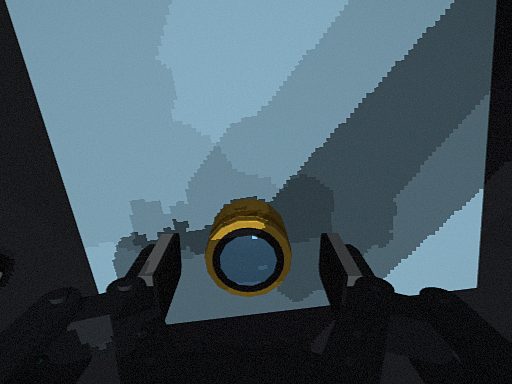

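Well centred. Now the last 10 mm, grip, and check.

```bash
python3 -m jog '[[[0,0,0],[0,0,-0.005],0.75],[[0,0,0],[0,0,-0.01],0.75],[[0,0,0],[0,0,-0.01],0.75],[[0,0,0],[0,0,-0.01],0.3],[[0,0,0],[0,0,-0.01],0.3],[[0,0,0],[0,0,-0.01],0.3],[[0,0,0],[0,0,-0.01],0.3]]' 40
python3 - <<'E'
from h import *
c=snap("wrist","w13")
s=read_state();print(s["eef_pos"],s["ft_force"],s["finger_gap"])
E
python3 -m jog '[[[0,0,0],[0,0,0.03],0.3],[[0,0,0],[0,0,0.07],0.3],[[0,0,0],[-0.01,0.01,0.11],0.3],[[0,0,0],[-0.03,0.04,0.15],0.3],[[0,0,0],[-0.06,0.08,0.15],0.3],[[0,0,0],[-0.08,0.12,0.15],0.3],[[0,0,0],[-0.1,0.16,0.15],0.3],[[0,0,0],[-0.105,0.2,0.15],0.3],[[0,0,0],[-0.106,0.24,0.13],0.3],[[0,0,0],[-0.106,0.255,0.11],0.3]]'
python3 - <<'E'
from h import *
c=snap("wrist","w14");c=snap("wrist","w14")
s=read_state();print(s["eef_pos"],s["ft_force"],s["finger_gap"])
brass(c,s["eef_pos"][2]+.0283);brass(c,.047)
E
```

```text
t: 12.0
eef_pos: [0.6079, -0.2612, 0.007]
eef_rot: [0.22, 3.133, -0.001]
ft_force: [-0.2, 0.0, 1.2]
finger_gap: 0.0372
[ 0.60792437 -0.26115425  0.00701924] [-0.90356749  0.38456327  2.33639352] 0.03688061854046476
t: 13.05
eef_pos: [0.5013, 0.0001, 0.1163]
eef_rot: [0.21, 3.134, 0.007]
ft_force: [-0.0, 0.0, -2.1]
finger_gap: 0.0368
[ 0.49832863 -0.00187242  0.11385091] [-0.72338793 -1.17307981 -2.14443234] 0.03667158669927416
ring 249.8 270.4 [67.7 76.3] [0.4973 0.0021 0.1422]
ring 431.1 202.8 [39.9 47.3] [0.4778 0.073  0.1422]
ring 335.6 202.0 [41.6 45.4] [0.4728 0.0377 0.1422]
ring 249.8 270.4 [67.7 76.3] [ 0.5553 -0.0054  0.047 ]
ring 431.1 202.8 [39.9 47.3] [0.5198 0.1236 0.047 ]
ring 335.6 202.0 [41.6 45.4] [0.5107 0.0593 0.047 ]
```

View pics/w14.png

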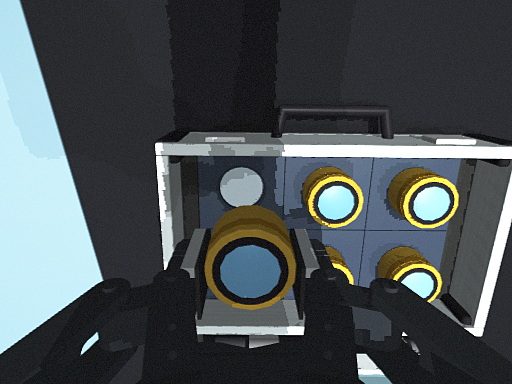

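```bash
python3 -m jog '[[[0,0,0],[0,0.0005,0],0.3],[[0,0,0],[0,0.0005,0],0.3],[[0,0,0],[0,0.0005,0],0.3],[[0,0,0],[0,0.0005,-0.03],0.3],[[0,0,0],[0,0.0005,-0.06],0.3],[[0,0,0],[0,0.0005,-0.078],0.3],[[0,0,0],[0,0.0005,-0.085],0.3],[[0,0,0],[0,0.0005,-0.085],0.3],[[0,0,0],[0,0.0005,-0.085],0.3]]'
python3 - <<'E'
from h import *
c=snap("wrist","w15")
s=read_state();print(s["eef_pos"],s["ft_force"],s["finger_gap"])
brass(c,s["eef_pos"][2]+.0283)
E
python3 -m jog '[[[0,0,0],[0,0,-0.005],0.3],[[0,0,0],[0,0,-0.01],0.3],[[0,0,0],[0,0,-0.012],0.3],[[0,0,0],[0,0,-0.014],0.3],[[0,0,0],[0,0,-0.014],0.3]]'
python3 - <<'E'
from h import *
c=snap("wrist","w16")
s=read_state();print(s["eef_pos"],s["ft_force"],s["finger_gap"])
E
```

```text
t: 14.05
eef_pos: [0.5028, -0.006, 0.0326]
eef_rot: [0.222, 3.132, 0.0]
ft_force: [0.4, 0.0, -1.3]
finger_gap: 0.0367
[ 0.50294494 -0.00575404  0.03283062] [ 1.64807469  0.13500038 -0.9205535 ] 0.036897071119646054
ring 249.8 270.4 [67.7 76.3] [ 0.502  -0.0051  0.0611]
t: 14.6
eef_pos: [0.5013, -0.0052, 0.0188]
eef_rot: [-0.22, -3.132, -0.003]
ft_force: [-4.8, 0.6, 12.5]
finger_gap: 0.037
[ 0.50132973 -0.00513831  0.01878736] [-4.54054244  0.64088259 11.44673147] 0.036564375660072077
```

View pics/w16.png

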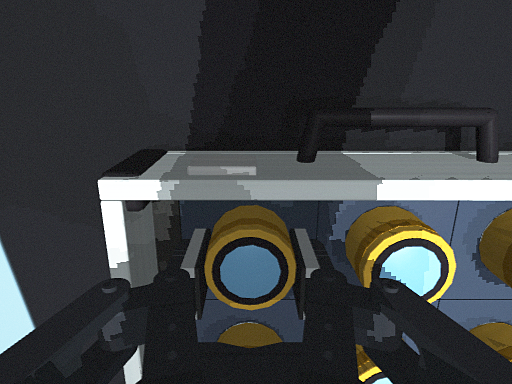

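```bash
python3 -m jog '[[[0,0,0],[0,0,0],0.56],[[0,0,0],[0,0,0],0.56],[[0,0,0],[0,0,0],0.56],[[0,0,0],[0,0,0.02],0.56],[[0,0,0],[0,0,0.05],0.56],[[0,0,0],[0,0,0.1],0.56],[[0,0,0],[0.02,0.02,0.14],0.56],[[0,0,0],[0.03,0.04,0.18],0.56],[[0,0,0],[0.03,0.05,0.22],0.56],[[0,0,0],[0.03,0.05,0.22],0.56]]'
python3 - <<'E'
from h import *
c=snap("wrist","w17");c=snap("wrist","w17")
s=read_state();print(s["eef_pos"],s["ft_force"],s["finger_gap"],s["qpos"])
brass(c,.047)
E
```

```text
t: 15.65
eef_pos: [0.5364, 0.0473, 0.2434]
eef_rot: [0.214, 3.123, 0.008]
ft_force: [0.3, 0.0, -0.3]
finger_gap: 0.0477
[0.53200912 0.04509904 0.23823318] [0.22698969 0.06141272 0.19017209] 0.047829536202009304 [-0.91467623  0.19263157  0.84710275  1.89904231 -0.16125031  1.11751073
  1.42546405]
ring 317.7 190.2 [26.  28.2] [0.5843 0.1144 0.047 ]
ring 257.5 190.1 [26.6 27.8] [0.5752 0.0501 0.047 ]
ring 197.6 190.0 [26.5 28.1] [ 0.5662 -0.014   0.047 ]
ring 321.8 130.0 [28.6 30.6] [0.5201 0.1236 0.047 ]
ring 258.2 129.8 [29.3 29.8] [0.5109 0.0592 0.047 ]
ring 195.1 129.2 [29.  30.5] [ 0.5015 -0.0045  0.047 ]
```

View pics/w17.png

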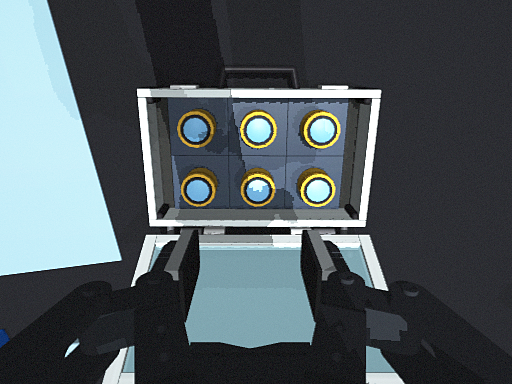

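Both rows are complete: six rings on a 65 mm grid, with the new ones at (0.5662,-0.0140) and (0.5015,-0.0045), in line with the others. Next is the lid: raise, turn the tool -90° about z, and move to above the edge.

```bash
python3 -m jog '[[[0,0,-6],[0,0,0.04],0.56],[[0,0,-14],[0,0,0.08],0.56],[[0,0,-22],[0.02,0,0.1],0.56],[[0,0,-30],[0.05,0,0.1],0.56],[[0,0,-38],[0.08,0,0.1],0.56],[[0,0,-46],[0.11,-0.005,0.1],0.56],[[0,0,-54],[0.14,-0.01,0.1],0.56],[[0,0,-62],[0.17,-0.013,0.1],0.56],[[0,0,-70],[0.17,-0.013,0.1],0.56],[[0,0,-78],[0.17,-0.013,0.1],0.56]]'
python3 -m jog '[[[0,0,-8],[0,0,0],0.56],[[0,0,-12],[0,0,0],0.56],[[0,0,-12],[0,0,0],0.56],[[0,0,-12],[0,0,0],0.56]]'
python3 - <<'E'
from h import *
c=snap("wrist","w18");c=snap("wrist","w18")
s=read_state();print(s["eef_pos"],s["ft_force"],s["finger_gap"],s["qpos"])
M=R.from_rotvec(s["eef_rot"]).as_matrix();print(M.round(3).tolist(),"cam in tool",M.T@(c["origin"]-np.array(s["eef_pos"])))
t=snap("top","t18");snap("scene","s18",(230,80,390,200),5)
E
```

```text
t: 16.75
eef_pos: [0.701, 0.0299, 0.3335]
eef_rot: [-2.152, -2.286, 0.009]
ft_force: [-0.2, -0.1, -0.7]
finger_gap: 0.048
t: 17.15
eef_pos: [0.7008, 0.0309, 0.3355]
eef_rot: [-2.371, -2.059, 0.004]
ft_force: [0.2, -0.3, -0.0]
finger_gap: 0.048
[0.70110406 0.03123628 0.33650553] [ 0.39989041 -0.28983547  0.6937793 ] 0.04767516397298376 [-0.77255356  0.62212242  1.08149386  1.35443455 -0.54244609  1.47917169
  0.13408031]
[[0.14, 0.99, -0.002], [0.99, -0.14, -0.0], [-0.0, -0.002, -1.0]] cam in tool [ 0.0754275   0.00121039 -0.14449235]
```

View pics/w18.png

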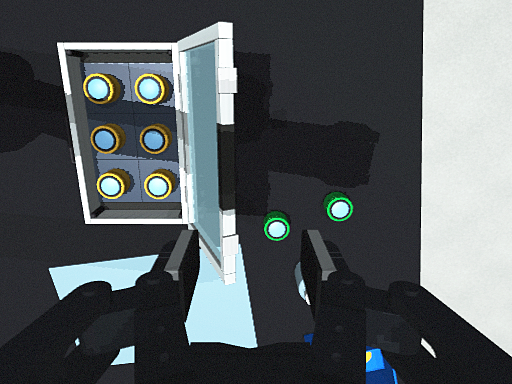

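View pics/s18.png

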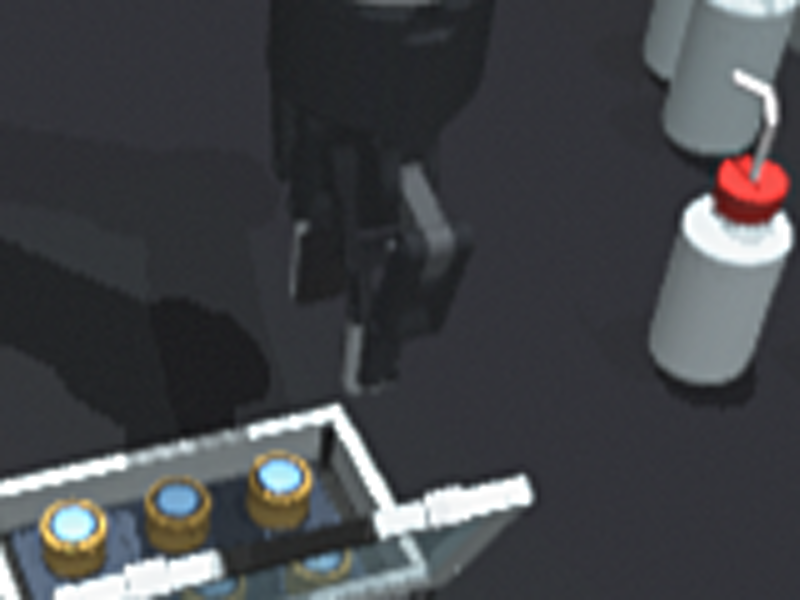

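```bash
python3 - <<'E'
from h import *
c=ld("w18");show(c,"w18z",(180,10,260,290),2.1)
show(c,"w18z",(190,100,260,260),3.6)
t=ld("t18");show(t,"t18z",(190,145,290,195),8)
for z in(.19,.196,.202):
  print([plane(t,u,v,z).round(4).tolist() for u,v in((226.5,160),(253,165))])
P=np.array([.6828,.0348,.1962]);ey=np.array([.141,.990,0])
print([np.round(proj(c,P+ey*k),1) for k in(-.119,-.04,0,.04,.119)])
print([np.round(proj(t,P+ey*k),1) for k in(-.119,-.04,0,.04,.119)])
E
```

```text
[[0.6864, 0.072, 0.19], [0.6741, -0.0049, 0.19]]
[[0.6853, 0.0716, 0.196], [0.6731, -0.0049, 0.196]]
[[0.6841, 0.0712, 0.202], [0.672, -0.0049, 0.202]]
[array([229.9, 283.9]), array([228.5, 210. ]), array([227.7, 168.2]), array([226.9, 122.8]), array([225. ,  21.2])]
[array([280.1, 168.2]), array([253. , 163.6]), array([239.3, 161.2]), array([225.6, 158.9]), array([198.5, 154.2])]
```

View pics/w18z.png

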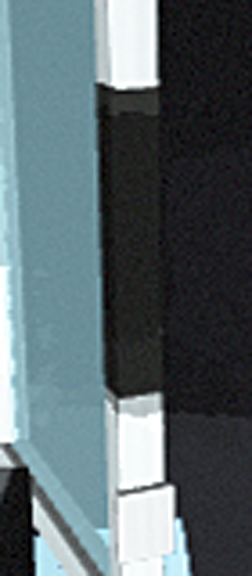

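View pics/t18z.png

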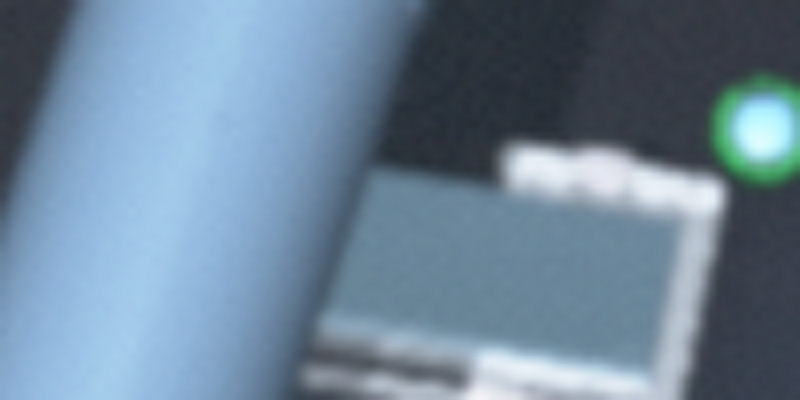

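```bash
python3 -m jog '[[[1.1,8,0],[0,0,0],0.56],[[2.2,16,0],[0,0,0],0.56],[[3.5,24.3,0],[0,0,-0.02],0.56],[[3.5,24.3,0],[0,0,-0.03],0.56],[[3.5,24.3,0],[0,0,-0.03],0.56],[[3.5,24.3,0],[0,0,-0.03],0.56],[[3.5,24.3,0],[0,0,-0.03],0.56]]'
python3 - <<'E'
from h import *
c=snap("wrist","w19");c=snap("wrist","w19")
s=read_state();print(s["eef_pos"],s["ft_force"],s["finger_gap"],s["qpos"])
M=R.from_rotvec(s["eef_rot"]).as_matrix();print(M.round(3).tolist(),"cam in tool",M.T@(c["origin"]-np.array(s["eef_pos"])))
P=np.array([.6828,.0348,.1962]);ey=np.array([.141,.990,0])
print([np.round(proj(c,P+ey*k),1) for k in(-.119,-.04,0,.04,.119)])
snap("scene","s19",(230,80,390,200),5)
E
```

```text
t: 18.05
eef_pos: [0.7011, 0.0324, 0.3113]
eef_rot: [-2.108, -1.833, 0.393]
ft_force: [-0.5, 0.1, 0.7]
finger_gap: 0.0475
[0.70131348 0.0325024  0.3109309 ] [-0.14691053 -0.20243971 -0.90127343] 0.04783179589535608 [-0.45814213  0.86633221  0.8762003   0.97884245 -0.5862146   1.94996374
  0.10194757]
[[0.139, 0.903, -0.407], [0.99, -0.126, 0.059], [0.002, -0.412, -0.911]] cam in tool [ 0.07559782  0.00101115 -0.14585962]
[array([280.9, 302.8]), array([283.8, 223.8]), array([285.4, 178.6]), array([287.1, 129.4]), array([291.1,  17.5])]
```

View pics/w19.png

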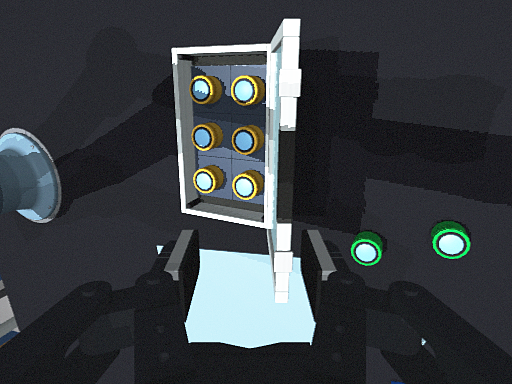

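View pics/s19.png

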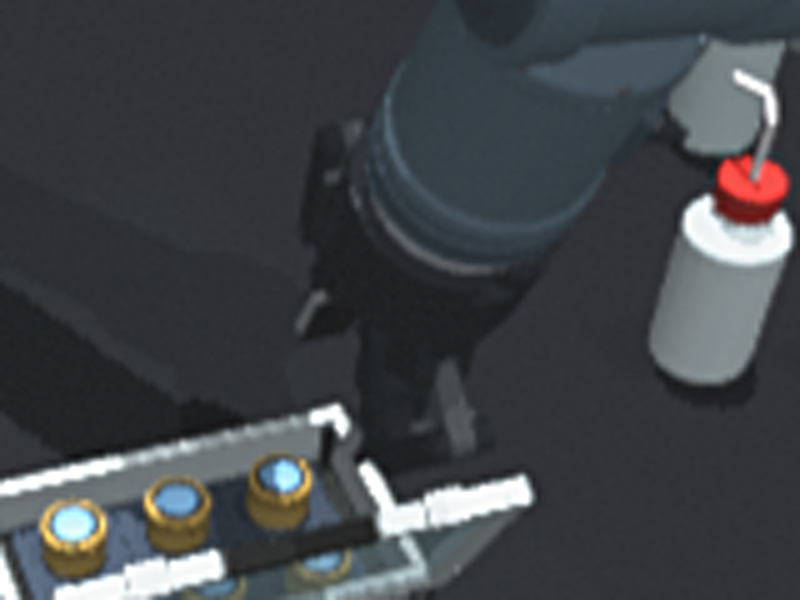

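```bash
python3 -m jog '[[[0,0,0],[0.02,-0.003,-0.01],0.56],[[0,0,0],[0.025,-0.004,-0.02],0.56],[[0,0,0],[0.015,-0.003,-0.04],0.56],[[0,0,0],[0.003,-0.001,-0.067],0.56],[[0,0,0],[0.003,-0.001,-0.067],0.56],[[0,0,0],[0.003,-0.001,-0.067],0.56]]'
python3 - <<'E'
from h import *
c=snap("wrist","w20");c=snap("wrist","w20")
s=read_state();print(s["eef_pos"],s["ft_force"],s["finger_gap"],s["qpos"])
P=np.array([.6828,.0348,.1962]);ey=np.array([.141,.990,0])
print([np.round(proj(c,P+ey*k),1) for k in(-.119,-.04,0,.04,.119)])
E
```

```text
t: 18.8
eef_pos: [0.7041, 0.0313, 0.2407]
eef_rot: [-2.105, -1.83, 0.398]
ft_force: [1.0, 0.0, 0.3]
finger_gap: 0.0477
[0.70555072 0.03068607 0.24257121] [-0.33096803  0.12225648  0.50319946] 0.04775506872450934 [-0.44854212  0.8962885   0.81032121  1.04901964 -0.56774674  1.83813169
  0.10352311]
[array([245.5, 354.8]), array([245.3, 260.2]), array([245.1, 204.3]), array([245. , 141.8]), array([244.6,  -6.3])]
```

View pics/w20.png

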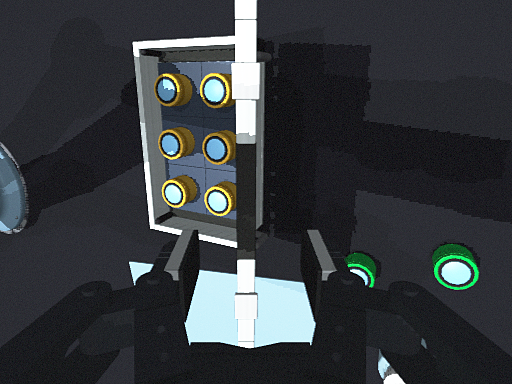

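The edge is seen on end at column 246 (predicted 245), with the strip centred. It needs a 2.5 mm sideways correction, then an approach along the lid.

```bash
python3 -m jog '[[[0,0,0],[-0.01,0.001,-0.015],0.56],[[0,0,0],[-0.016,0.002,-0.03],0.56],[[0,0,0],[-0.022,0.003,-0.043],0.56],[[0,0,0],[-0.022,0.003,-0.043],0.56],[[0,0,0],[-0.022,0.003,-0.043],0.56]]'
python3 - <<'E'
from h import *
c=snap("wrist","w21");c=snap("wrist","w21")
s=read_state();print(s["eef_pos"],s["ft_force"],s["finger_gap"],s["qpos"])
snap("scene","s21",(230,80,390,200),5)
E
```

```text
t: 19.4
eef_pos: [0.6836, 0.0335, 0.1991]
eef_rot: [-2.108, -1.832, 0.395]
ft_force: [-0.6, 0.3, 0.1]
finger_gap: 0.0474
[0.68385134 0.03320609 0.1993603 ] [ 0.27343699  0.55169476 -0.49414965] 0.04761533759920793 [-0.49063127  0.88525463  0.80726212  1.17368029 -0.56318178  1.74152378
  0.12558809]
```

View pics/w21.png

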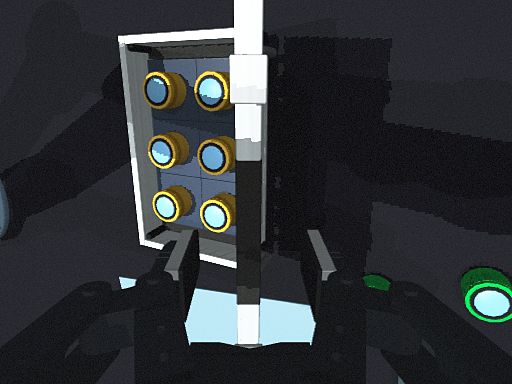

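View pics/s21.png

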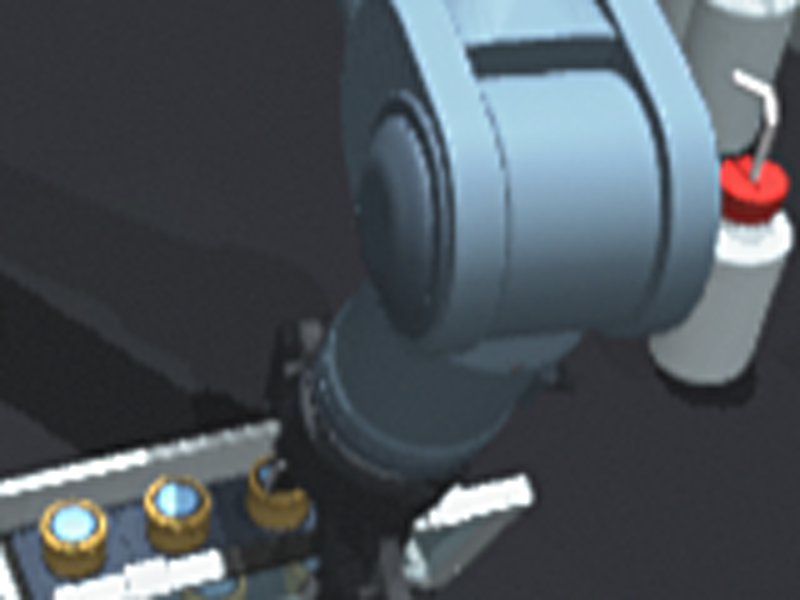

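```bash
python3 -m jog '[[[0,0,0],[-0.004,0.001,-0.007],0.56],[[0,0,0],[-0.008,0.001,-0.015],0.56],[[0,0,0],[-0.008,0.001,-0.015],0.56],[[0,0,0],[-0.008,0.001,-0.015],0.56]]'
python3 - <<'E'
from h import *
c=snap("wrist","w22")
s=read_state();print(s["eef_pos"],s["ft_force"],s["finger_gap"])
E
```

```text
t: 19.95
eef_pos: [0.674, 0.0349, 0.1819]
eef_rot: [-2.106, -1.829, 0.398]
ft_force: [0.8, -0.2, 0.1]
finger_gap: 0.0474
[0.67431193 0.03479165 0.1823064 ] [ 0.01373794 -0.68235483  0.91702932] 0.047855899867397966
```

View pics/w22.png

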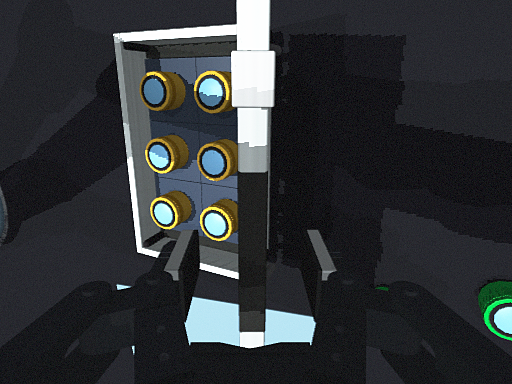

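```bash
python3 -m jog '[[[0,0,0],[-0.001,0,-0.003],0.56],[[0,0,0],[-0.001,0,-0.003],0.4],[[0,0,0],[-0.001,0,-0.003],0.3],[[0,0,0],[-0.001,0,-0.003],0.2],[[0,0,0],[-0.001,0,-0.003],0.05],[[0,0,0],[-0.001,0,-0.003],0.05],[[0,0,0],[-0.001,0,-0.003],0.05],[[0,0,0],[-0.001,0,-0.003],0.05]]' 30
python3 - <<'E'
from h import *
c=snap("wrist","w23")
s=read_state();print(s["eef_pos"],s["ft_force"],s["wrist_torque"],s["finger_gap"])
E
```

```text
t: 20.8
eef_pos: [0.6738, 0.0346, 0.1797]
eef_rot: [-2.107, -1.83, 0.396]
ft_force: [1.2, -0.3, 0.5]
finger_gap: 0.0114
[0.67379669 0.03459675 0.17974462] [ 1.26799867 -0.12147055  0.65587328] [-0.11507797 -0.57422434  0.01737084] 0.011283938902442309
```

View pics/w23.png

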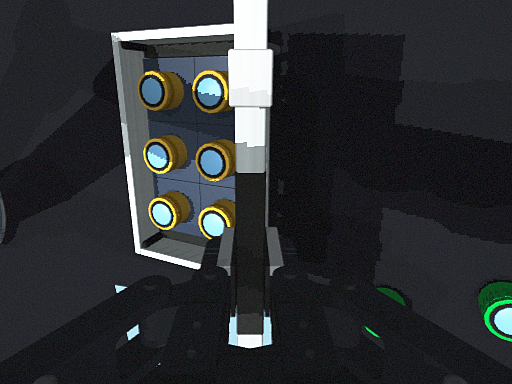

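The gap is 11.3 mm on the 12 mm bar, since the gripper reads about 1 mm low, as it did on the cells. It is held at the strip. Now swing about the hinge, starting with a third of the way and a check.

```bash
python3 -m jog '[[[0,0,0],[0,0,0],0.05],[[-0.2,-1.5,0],[-0.0032,0.0005,0.0014],0.05],[[-0.4,-3,0],[-0.0064,0.0009,0.0028],0.05],[[-0.6,-4.5,0],[-0.0097,0.0014,0.004],0.05],[[-0.8,-5.9,0],[-0.013,0.0018,0.0051],0.05],[[-0.8,-5.9,0],[-0.013,0.0018,0.0051],0.05],[[-0.8,-5.9,0],[-0.013,0.0018,0.0051],0.05]]' 45
python3 - <<'E'
from h import *
c=snap("wrist","w24")
s=read_state();print(s["eef_pos"],s["ft_force"],s["wrist_torque"],s["finger_gap"],s["qpos"])
E
```

```text
t: 21.55
eef_pos: [0.6607, 0.0364, 0.185]
eef_rot: [-2.174, -1.889, 0.307]
ft_force: [0.2, -0.4, 1.4]
finger_gap: 0.0108
[0.66085468 0.03643326 0.18491797] [ 1.36355243 -0.51992707  0.62846341] [-0.06625869 -0.4783894  -0.03515274] 0.010656884785293723 [-0.58259522  0.79530533  0.83766168  1.35559178 -0.54821225  1.5691822
  0.14167691]
```

View pics/w24.png

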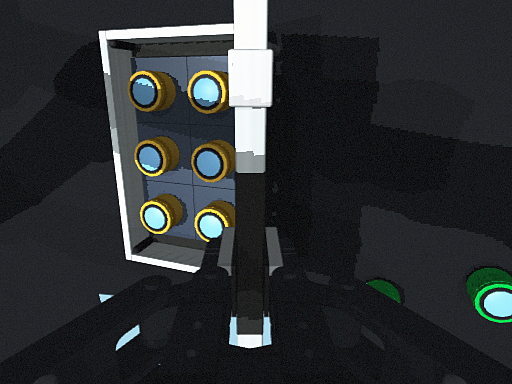

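```bash
python3 -m jog '[[[-0.4,-3,0],[-0.0066,0.0009,0.0021],0.05],[[-0.85,-5.9,0],[-0.0134,0.0019,0.0037],0.05],[[-1.3,-8.9,0],[-0.0202,0.0029,0.005],0.05],[[-1.7,-11.9,0],[-0.027,0.0038,0.006],0.05],[[-2.1,-14.9,0],[-0.034,0.0048,0.0066],0.05],[[-2.4,-16.8,0],[-0.0386,0.0055,0.0068],0.05],[[-2.6,-18.4,0],[-0.0423,0.006,0.0068],0.05],[[-2.6,-18.4,0],[-0.0423,0.006,0.0068],0.05],[[-2.6,-18.4,0],[-0.0423,0.006,0.0068],0.05],[[-2.6,-18.4,0],[-0.0423,0.006,0.0068],0.05]]'
python3 - <<'E'
from h import *
for i in range(2): c=snap("wrist","w25")
s=read_state();print(s["eef_pos"],s["ft_force"],s["wrist_torque"],s["finger_gap"],s["qpos"])
print(R.from_rotvec(s["eef_rot"]).as_matrix().round(4).tolist())
snap("scene","s25",(210,60,370,220),4);snap("top","t25",(180,130,300,250),5)
H=np.array([.6201,.0437,.058]);ey=np.array([.141,.990,0])
for z in(.058,.210):print(z,[np.round(proj(c,H+[0,0,z-.058]+ey*k),1) for k in(-.04,0,.04,.119)])
E
```

```text
t: 22.6
eef_pos: [0.6188, 0.0424, 0.1918]
eef_rot: [-2.37, -2.06, -0.001]
ft_force: [0.3, 1.6, 1.7]
finger_gap: 0.0105
[0.61887253 0.04240641 0.19175086] [-0.15949454  0.02914373  2.38380308] [ 0.04865332 -0.02722161 -0.06291809] 0.010802519844059229 [-0.86349798  0.52284203  0.96598675  1.74142667 -0.47320361  1.13018684
  0.10903273]
[[0.1395, 0.9902, -0.0001], [0.9902, -0.1395, 0.0016], [0.0016, -0.0003, -1.0]]
0.058 [array([249.3, 212.6]), array([249.4, 170. ]), array([249.4, 123.8]), array([249.6,  19.9])]
0.21 [array([248.9, 336. ]), array([249. , 260.1]), array([249.1, 170.7]), array([249.4, -62.7])]
```

View pics/w25.png

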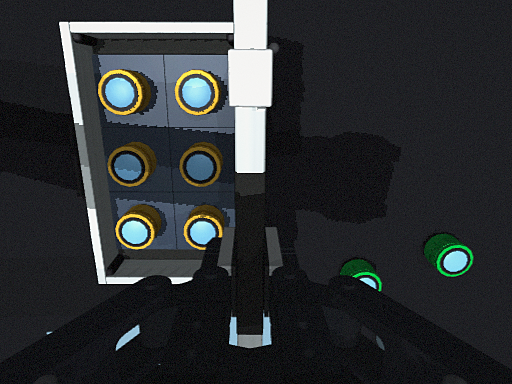

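View pics/s25.png

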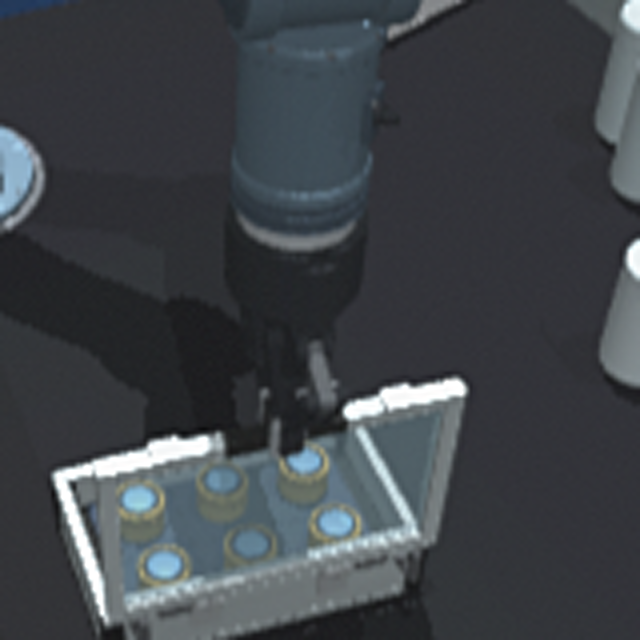

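View pics/t25.png

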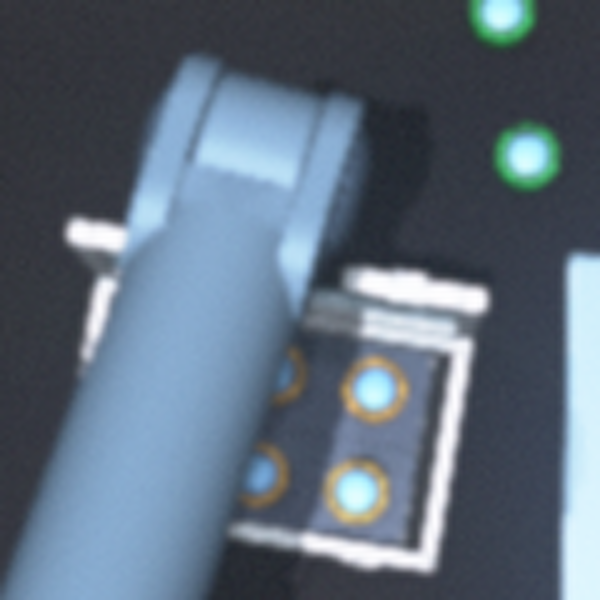

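```bash
python3 -m jog '[[[0,0,0],[0,0,0],0.05],[[0,0,0],[0,0,0],0.05],[[0,0,0],[0,0,0],0.05],[[0,0,0],[0,0,0],0.05],[[0,0,0],[0,0,0],0.05]]'
python3 - <<'E'
from h import *
s=read_state();print(s["eef_pos"],np.abs(s["qd"]).max(),s["ft_force"],s["finger_gap"])
c=ld("s25");show(c,"s25b",(215,120,345,215),6)
H=np.array([.6201,.0437,.058]);ex=np.array([.990,-.141,0]);ey=np.array([.141,.990,0])
for deg in(-3,0,3):
  t=np.deg2rad(deg);E=H+.152*(np.sin(t)*ex+np.cos(t)*np.array([0,0,1]))
  print(deg,[np.round(proj(c,E+ey*k),1) for k in(-.119,.119)])
print([np.round(proj(c,H+ey*k),1) for k in(-.119,.119)])
w=snap("wrist","w26");brass(w,.047)
E
```

```text
t: 23.3
eef_pos: [0.6185, 0.0425, 0.1917]
eef_rot: [-2.37, -2.06, -0.003]
ft_force: [0.7, 0.0, 3.4]
finger_gap: 0.0105
[0.61853286 0.04248594 0.19173581] 0.0016075329808036155 [0.71754427 0.04861168 3.43639242] 0.010506898635448866
-3 [array([233.3, 175.3]), array([324.9, 154.4])]
0 [array([234.2, 177.5]), array([326.2, 156.5])]
3 [array([235.1, 179.9]), array([327.5, 158.6])]
[array([237. , 216.2]), array([318.3, 195.7])]
ring 134.7 231.7 [28.2 32.3] [ 0.5018 -0.0044  0.047 ]
ring 199.7 166.8 [32.8 34.4] [0.5754 0.0501 0.047 ]
ring 127.8 166.6 [31.8 35.4] [0.5111 0.0594 0.047 ]
ring 196.6 92.2 [35.4 37.8] [0.5847 0.1145 0.047 ]
ring 119.8 92.1 [34.6 39. ] [0.5204 0.1237 0.047 ]
```

View pics/s25b.png

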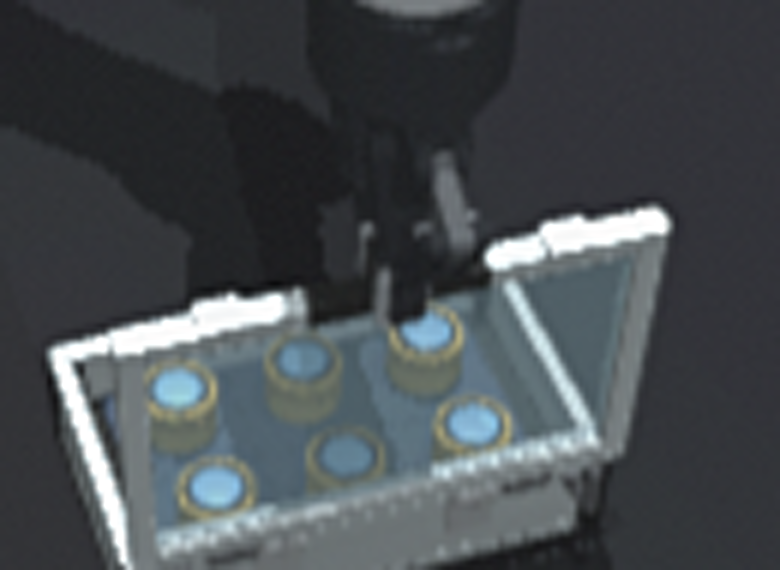

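The lid's top corners appear at (326.3,157) and (233.7,177.5), against (326.2,156.5) and (234.2,177.5) predicted for upright. The arm is still and the grip is held, so I'll hand in.

```bash
python3 -c "
from workcell import *
print(finish_job());s=read_state();print(s['t'],s['eef_pos'],s['finger_gap'])"
```

```text
the job is handed in; nothing more can be done
None
the job is handed in; nothing more can be done
```

Both loose brass cells are in the two empty nests and released, and the lid is standing upright in the gripper. I handed the job in at about 23 s of the 67 s allowed.

**Cells:** Both went in at the predicted fully-home height, and all six lens rings sat on the case's 65 mm grid after release. In the final view, five of the six still read in place within 0.5 mm. The far-row cell I had set was not detected there, because the gripper was in front of it.

**Lid:** I gripped it at the rubber strip and swung it about the hinge with no pause in the grip. Its top corners match the upright prediction to within about 0.5 pixel. The TCP and the wrist picture put it within about 0.4° of vertical, on opposite sides of upright. The last force readings were a few newtons at most and the arm was still.

**A check that disagreed:** The fingertips stand about 25 mm further back than the stated tool offset. My first close on a cell therefore shut above it, touching nothing. I corrected the height from the pictures and a slow, force-watched descent before gripping.

**Not checked:** I never moved near the bottle, dispenser, torch or green look-alikes. I also did not measure their positions at the end.

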